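# Slide tray home, focus lever held on the third click

## Task

Push the slide tray along its channel on the microscope, under the objective, until it is fully home against the end stop. Only then swing the spring-loaded focus lever out from its rest until you have felt exactly three clicks, never a fourth, and finish while still holding it there, on the third click, against its spring. Leave the other things on the bench alone.

Things in the scene. Friction and masses are not known exactly. Their poses are not given: they have to be found in the camera images.
- slide_tray: Loose aluminium slide tray, plate 180 x 60 x 8 mm, about 0.18 kg, with two glass slides on it and a black grip post at its near end; it lies in the channel of the microscope, 40 to 100 mm short of home. Origin under the plate's centre; +x along the channel towards the end stop, z up.
- tray_post (a point): The tray's grip post, black, 14 x 14 mm, 45 mm tall. The point is on its centre line, 28 mm above the tray's top, 17 mm below the post's top. Axes as the tray's: +x towards the end stop. The tray's far edge is 160 mm ahead of the post, its near edge 20 mm behind. The channel walls stand 2 mm higher than the tray's top, 64 mm apart, each 10 mm thick.
- tray_nose (a point): Middle of the top of the tray's far edge; it meets stop_face when the tray is home.
- stop_face (a point): Middle of the end stop's near face, 98 mm above the table (the height of the tray's top). Axes of the microscope: x along the channel away from the tray, y left, z up. The objective hangs over the channel 30 mm before the stop, its tip 18 mm above the tray's top; the post never gets under it: with the tray home it is still 130 mm short of the objective's axis.
- microscope: The fixed microscope. Origin under its foot, on the channel's middle line, 100 mm before the stop. Foot 280 x 460 mm, 50 mm high; black stage block 100 mm wide, top at 90 mm, carries the channel along x. Column on the +y side, centred at x 70, y 160 mm, 90 x 60 mm, with camera 460 mm tall; head 85 mm wide reaches over the channel, underside at 280 mm, nosepiece to 250 mm.
- focus_lever (a joint): Lever angle, rad: 0 at its rest stop (pointing from the pivot along the microscope's -x), growing anticlockwise seen from above, to 1.25. A spring pulls it back: 4.2 N at the knob at 0, plus 3 N per rad. At each pin the push jumps up by about 3 N, eases as the pin is climbed, and drops about 3 N below the spring's force past it, up to the notch. Let go, the lever springs back to rest.
- lever_tip (a point): The lever's knob: black upright round peg, 14 mm diameter, 50 mm tall, at the end of a flat aluminium arm (14 mm wide, 8 mm thick), 100 mm from the pivot. The point is on its centre line, 120 mm above the table, 31 mm above the arm's top, 19 mm below the peg's top. Axes of the lever: +x from the knob to the pivot, -y the way it is swung out, z up.
- lever_pivot (a point): The lever's vertical pivot axis, at the top of the arm, 90 mm above the table; on the microscope's foot, 180 mm to the -y side of the channel's middle. Axes of the microscope.
- click_plate: Steel plate round the lever's pivot with five upright 8 mm pins under the arm, 0.2 rad apart. A spring plunger rides over them: each pin passed is a click. Its angle varies: the first pin is passed at lever angle 0.2 to 0.4. Origin on the pivot axis at table height; -x points through the first pin. Third click: between third and fourth pins, 0.4 to 0.6 past the first.
- oil_bottle: Small amber bottle, 28 mm diameter, 62 mm tall, on the table beside the foot; a bystander. Origin under its centre.
- petri_dish: Clear shallow dish, 90 mm diameter, 15 mm tall, on the table beside the foot; a bystander. Origin under its centre.
- slide_box: Grey and white slide box, 100 x 85 x 37 mm, on the table; a bystander. Origin under its centre.
- stain_bottle: Amber bottle, 44 mm diameter, 85 mm tall, on the table; a bystander. Origin under its centre.
- tube_rack: Green tube rack, 70 x 150 mm, 85 mm tall with its tubes, on the table; a bystander. Origin under its centre.
Things that resemble listed ones, but are neither listed nor needed, are in the scene too. What is meant by the slide_tray is not pink, and is the smaller of those in its own colour.

How it is judged:
On the way, in this order (a step that is already met when the one before it is completed fails the run):
1. the slide tray is home against the end stop (x of tray_nose in the frame of stop_face above -0.0035 m and z of tray_nose in the frame of stop_face below 0.004 m and distance between tray_nose and stop_face below 0.007 m), for 0.2 s.
2. the focus lever stands on its first click or beyond (y of lever_tip in the frame of click_plate below -0.003 m).
3. the focus lever is on its third click, held by the fingers (y of lever_tip in the frame of click_plate between -0.0556 and -0.0403 m and x of lever_tip in the frame of click_plate below -0.07 m and contact force between the fingers and focus_lever above 0.8 N), for 0.2 s.
At the end, for the whole second after the job is handed in: The tray's far edge is within 3.5 mm of the end stop, flat in the channel; the lever is past the third pin and short of the fourth (0.415 to 0.59 rad past the first pin), at rest, with the fingers bearing on it with more than 0.8 N (all of step 1 and all of step 3 and velocity of joint focus_lever between -0.05 and 0.05 rad/s); the arm keeps its last pose, push and grip.
It fails at once if the lever is driven past the fourth pin (a fourth click) (y of lever_tip in the frame of click_plate below -0.0576 m).
It fails at once if the lever passes its first pin before the tray is home (y of lever_tip in the frame of click_plate below -0.003 m and x of tray_nose in the frame of stop_face below -0.006 m).
It fails at once if a bystander (oil bottle, petri dish, slide box, stain bottle or tube rack) is moved by more than 30 mm (distance of any of oil_bottle, petri_dish, slide_box, stain_bottle, tube_rack from where it was at the start of the episode above 0.03 m).
It also fails if it takes over 64 s, if anything falls off the work surface, if the arm or the gripper's body presses on something with over 40 N, if the wrist force passes 120 N, or if a joint passes its speed limit or range.

## Robot

A 6-joint arm with a two-finger parallel gripper is mounted at the origin on the work surface. World frame = base frame: x ahead of the robot, y to its left, z up, the work surface at z = 0. Lengths are in m, angles in rad, forces in N, time in s.
With the tool pointing down it reaches from about 0.3 to 0.875 m from the base axis. Payload 6.4 kg.
Tool frame: the origin (TCP) lies between the finger pads; the fingertips stand 19 mm ahead of it and the grasp point (between the pads) is the TCP (ctrl.tips_ahead is the z of the fingertips in the tool frame, in m); z points along the fingers, y is the line along which they close (so a half turn about z gives the same grasp; the last joint's range is limited). The gripper opens to 85 mm and grips with 20 to 120 N. Pads are 22 mm wide; open, the fingers measure 114 mm over their backs; the gripper's body (76 mm by 85 mm) begins 54 mm behind the grasp point. The pads swing forward as they close: fully open they stand 13 mm farther back than shut.
Start: joints at [-1.433, 0.181, 1.607, -0, 1.354, -0.206], TCP at [0.194, -0.541, 0.25] pointing down, gripper open.
Joint ranges: [-2.99, 2.99], [-0.89, 2.07], [0.3, 2.58], [-1.14, 4.28], [0, 2.63], [-3.12, 3.12]. Speed limits (rad/s): [2.57, 2.57, 3.01, 3.14, 3.14, 3.14].

## Interface

Orientations are given as a unit quaternion [w, x, y, z].
In Python, from bench import readout, vision, ctrl gives the robot as it stands.
- The arm moves only by the tool play_rows, never from a script. Its arguments are lists of equal length, an entry for each row: "xyz": the shift along the tool's x, y, z in mm, a list of three; "rot": the turn, a rotation vector about the tool's x, y, z in rad, a list of three; "grip": the opening, from 0 (shut) to 1 (fully open). In form: {"xyz": [[x, y, z], ...], "rot": [[rx, ry, rz], ...], "grip": [grip, ...]}. A call has exactly 10 rows; each row is the pose to reach, as a shift and turn from the pose commanded when the call began, along the tool's axes at that moment; what a row does not reach only later rows make up. A row lasts 1/8 s, in which the tool goes at most 62.5 mm and 10.7 degrees, less where a joint would pass 70% of its speed; a pose out of reach is approached as far as the arm can. A call with a gripper value outside its range is refused whole. The fingers move at their own pace and stop on an object; the grip force is fixed at half the most. Time passes only in rows, so rows that repeat a pose let the fingers close, or fill a call up. It gives the time, the measured TCP pose, the force, the opening and the grip force at its end, in the units of the state.
- readout.get_obs(): the state, without advancing time (a new reading comes with each control period).
- vision.camera(name): name is "side" or "top" or "wrist"; returns a dict with "color" (400x640x3 uint8, red, green, blue), "depth" (400x640 float32, m along the optical axis (not along the pixel's ray), 0 where there is no reading), "camera_matrix" (3x3 intrinsics, pixels), "extrinsics" (4x4, takes a point from camera to world coordinates); the wrist camera has in their place "hand_eye" (4x4, takes a point from camera to tool coordinates, whose origin is the TCP and whose axes are the flange's). Camera axes: x right, y down, z forward; pixel columns grow to the right and rows downward; lengths in m; the calibration is good to about 2 mm. A picture is of the moment at which its call begins: read the wrist's pose just before it.
- ctrl.hand_in(): hands the job in; it is judged then, once.
The state is a dict: "time_s": time; "q": joint angles; "dq": joint speeds; "joint_efforts": joint torques, N m; "eef_pos": TCP position; "eef_rot": TCP orientation; "wrist_force": force on the tool from outside, world axes, zero at the start; "torque": the same for the moment, N m; "opening": opening from 0.0 (shut) to 1.0 (fully open); "grasp_force": force on a finger pad.
Only numpy, scipy, OpenCV 4.12 (cv2) and the standard library are available. Lean on these libraries where they do the work, as an engineer would, in place of code of your own. Each camera call takes 0.05 s, during which the arm holds its last target. There are 200 camera calls.

## Working session

There is one attempt and no reset: what is moved stays moved. The work goes in short steps, Python scripts to look and compute and a tool call to move; the robot and the scene stay as the last step left them, time stands still between calls to the robot, and variables do not carry over. Pictures are saved under pics/ and viewed, at most 10 in all, crops included, and the job is handed in when it is done.

Besides the shell and the picture viewer there is one more tool, called after "Emit:" in YAML: its name, and indented under it one key for each argument. play_rows: Moves the arm, as the interface text tells. Its arguments: {"type":"object","properties":{"xyz":{"type":"array","items":{"type":"array","items":{"type":"number"}}},"rot":{"type":"array","items":{"type":"array","items":{"type":"number"}}},"grip":{"type":"array","items":{"type":"number"}}},"required":["xyz","rot","grip"]}

```bash
ls; mkdir -p pics
cat > h.py <<'E'
import numpy as np, cv2
from bench import readout, vision, ctrl
def snap(n,f):
    o=readout.get_obs(); c=vision.camera(n); cv2.imwrite('pics/'+f,c['color'][:,:,::-1]); 
    np.savez('pics/'+f[:-4]+'.npz',o=o['eef_pos'],r=o['eef_rot'],**c); return o,c
E
python3 - <<'E'
from h import *
o,c=snap('top','top1.png'); o,d=snap('side','side1.png')
cv2.imwrite('pics/both.png',np.vstack([cv2.imread('pics/top1.png'),cv2.imread('pics/side1.png')])[:, :])
print(o)
for k in(c,d): print(k['camera_matrix'],k['extrinsics'])
E
```

```text
pics
{'time_s': 0.05, 'q': array([-1.43328698e+00,  1.81559158e-01,  1.60799447e+00,  8.73836685e-06,
        1.35380738e+00, -2.06305918e-01]), 'dq': array([-0.00190972, -0.00069081, -0.0004943 ,  0.00017787,  0.00026879,
        0.0013229 ]), 'joint_efforts': array([-5.91987628e-04, -4.46258676e+01, -3.52583706e+01, -3.75898289e-04,
        4.27207749e-03, -1.90113747e-05]), 'eef_pos': array([ 0.19376532, -0.5408204 ,  0.24938048]), 'eef_rot': array([-8.83506818e-04,  9.85260013e-01,  1.71061175e-01,  3.46715312e-05]), 'wrist_force': array([-0.49305229,  0.1711823 , -1.25743843]), 'torque': array([ 0.04660078,  0.03665274, -0.03685701]), 'grasp_force': 0.0, 'opening': 0.9969885295523414}
[[421.34391405   0.         319.05189598]
 [  0.         421.34391405 196.37879205]
 [  0.           0.           1.        ]] [[ 0.02603028 -0.98127579  0.19084088  0.30098813]
 [-0.99954381 -0.0226236   0.02000839 -0.08237841]
 [-0.01531624 -0.19127464 -0.98141705  1.2244738 ]
 [ 0.          0.          0.          1.        ]]
[[490.94872249   0.         327.06790846]
 [  0.         490.94872249 200.2698323 ]
 [  0.           0.           1.        ]] [[ 0.98702812 -0.0676662   0.14559113  0.30963876]
 [-0.15872075 -0.54767964  0.82149543 -1.20850368]
 [ 0.02414983 -0.83394742 -0.55131523  0.87737513]
 [ 0.          0.          0.          1.        ]]
```

View pics/top1.png

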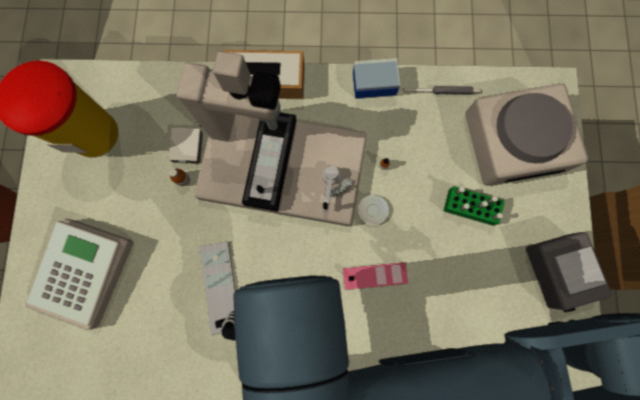

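View pics/side1.png

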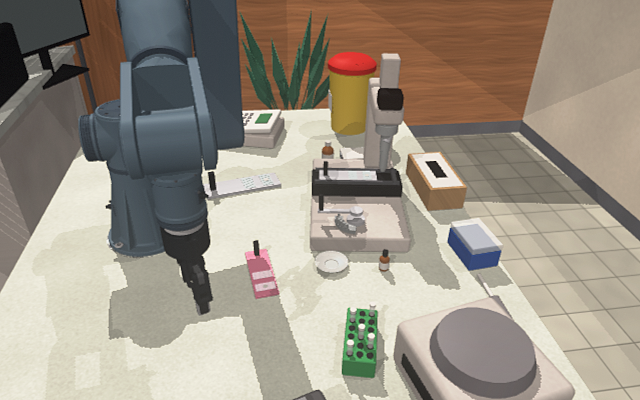

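The top view shows the scope with its foot spanning about (200–365, 110–225). The tray post is near (261,188), the lever knob near (325,205) and the pivot near (330,172). The side view shows the post at (325,168) and the knob at (321,203).

```bash
cat >> h.py <<'E'
def cloud(c,T=None):
    K=c['camera_matrix']; d=c['depth']; v,u=np.mgrid[:d.shape[0],:d.shape[1]]
    P=np.stack([(u-K[0,2])/K[0,0]*d,(v-K[1,2])/K[1,1]*d,d],-1)
    T=c['extrinsics'] if T is None else T
    W=P@T[:3,:3].T+T[:3,3]; W[d==0]=np.nan; return W
E
python3 - <<'E'
from h import *
for n,(a,b,e,f) in (('top1',(185,240,100,370)),('side1',(150,260,300,420))):
    c=dict(np.load(f'pics/{n}.npz')); W=cloud(c); Z=W[...,2]
    reg=np.zeros(Z.shape,bool)
    if n=='top1': reg[95:235,190:375]=1
    else: reg[140:260,300:420]=1
    m=(reg&(Z>0.042)&(Z<0.058)); P=W[m][:,:2].astype(np.float32)
    print(n,'foot',np.median(Z[m]),cv2.minAreaRect(P*1000),len(P))
    m=reg&(Z>0.084)&(Z<0.105); print('stage',cv2.minAreaRect(W[m][:,:2].astype(np.float32)*1000))
    m=(reg&(Z>0.108)&(Z<0.16)).astype(np.uint8)
    k,L,S,C=cv2.connectedComponentsWithStats(m)
    for i in range(1,k):
        if S[i,4]>3: q=W[L==i]; print(S[i],q.mean(0).round(4),q.min(0).round(3),q.max(0).round(3),c['color'][L==i].mean(0).round())
A=cv2.imread('pics/top1.png')[95:235,190:375]; B=cv2.imread('pics/side1.png')[140:260,300:420]
cv2.imwrite('pics/z1.png',np.hstack([cv2.resize(A,(460,348),interpolation=3),cv2.resize(B,(340,348),interpolation=3)]))
E
```

```text
top1 foot 0.049289775693712734 ((623.4161987304688, 53.18170166015625), (458.3495788574219, 279.7913818359375), 81.10395812988281) 9829
stage ((619.0636596679688, 63.70298767089844), (385.363525390625, 275.5046081542969), 31.00349998474121)
[201 113  30  23 227] [0.7009 0.2172 0.1333] [0.683 0.196 0.108] [0.746 0.262 0.16 ] [72. 65. 56.]
[268 124  10   7  33] [0.698  0.0682 0.1449] [0.694 0.058 0.12 ] [0.706 0.083 0.159] [45. 45. 40.]
[257 185   7   8  48] [0.5303 0.0971 0.1344] [0.524 0.091 0.11 ] [0.539 0.104 0.145] [34. 32. 31.]
[323 202   5   7  29] [ 0.4905 -0.0766  0.1334] [ 0.485 -0.082  0.109] [ 0.498 -0.071  0.142] [42. 39. 35.]
side1 foot 0.04965127592596097 ((621.2142333984375, 41.670074462890625), (545.212890625, 371.4974670410156), 67.4500732421875) 4355
stage ((656.5474243164062, 91.71611022949219), (455.1436767578125, 329.93145751953125), 69.8247299194336)
[365 140  16  15 199] [0.7066 0.2049 0.1327] [0.685 0.192 0.108] [0.73  0.241 0.157] [145. 135. 127.]
[389 140   4  14  28] [0.7685 0.1952 0.1311] [0.763 0.187 0.109] [0.773 0.204 0.158] [147. 138. 128.]
[379 159   9  13  88] [0.7062 0.062  0.141 ] [0.696 0.054 0.116] [0.719 0.074 0.16 ] [115. 113. 110.]
[324 162   4  12  44] [0.5324 0.0921 0.1281] [0.527 0.087 0.108] [0.538 0.101 0.143] [52. 50. 46.]
[319 194   5  12  53] [ 0.4922 -0.0816  0.1266] [ 0.487 -0.087  0.109] [ 0.498 -0.071  0.14 ] [58. 55. 52.]
```

View pics/z1.png

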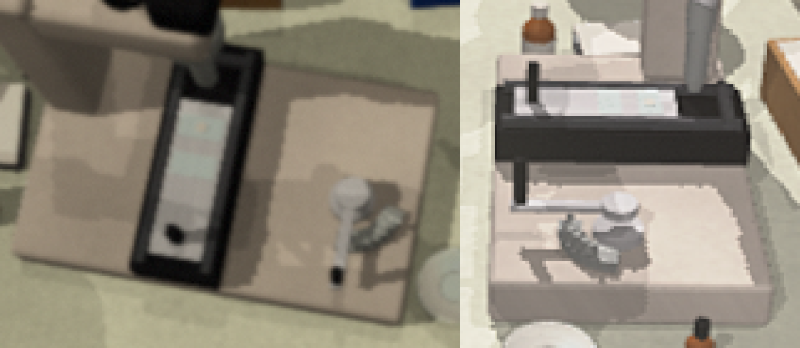

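The measurements agree with the sizes given. The foot is 458 x 280 mm with its top at 49 mm, yawed -8.9°. The post top is at about (0.532, 0.095, 0.143) and the knob at about (0.491, -0.079, 0.14). The pivot-to-channel distance comes out at 177 mm against 180 mm. I'll move above the post now.

Emit:
play_rows:
  xyz:
    - [53,-48,0]
    - [106,-97,0]
    - [159,-145,0]
    - [212,-194,0]
    - [265,-242,0]
    - [318,-291,0]
    - [371,-339,0]
    - [424,-388,0]
    - [477,-436,0]
    - [531,-485,0]
  rot:
    - [0,0,0.05]
    - [0,0,0.1]
    - [0,0,0.15]
    - [0,0,0.2]
    - [0,0,0.25]
    - [0,0,0.3]
    - [0,0,0.35]
    - [0,0,0.4]
    - [0,0,0.45]
    - [0,0,0.5]
  grip: [0.6,0.6,0.6,0.6,0.6,0.6,0.6,0.6,0.6,0.6]

```text
time_s: 1.35
eef_pos: [0.4866, 0.0132, 0.2503]
eef_rot: [0.0, 0.997, -0.079, 0.0]
wrist_force: [0.4, -1.4, 0.0]
opening: 0.601
grasp_force: 0.0
```

```bash
cat >> h.py <<'E'
from scipy.spatial.transform import Rotation as R
def pose(o):
    T=np.eye(4); q=o['eef_rot']; T[:3,:3]=R.from_quat([q[1],q[2],q[3],q[0]]).as_matrix(); T[:3,3]=o['eef_pos']; return T
def shift(o,p,yaw=None):  # tool shift in mm to world point p, turn about tool z to yaw of tool x (deg)
    T=pose(o); s=T[:3,:3].T@(np.array(p)-T[:3,3])*1000; y=np.degrees(np.arctan2(T[1,0],T[0,0]))
    print('shift',s.round(1),'yaw',y.round(2),'rz',None if yaw is None else np.radians(y-yaw).round(4),'F',o['wrist_force'].round(2))
E
python3 - <<'E'
from h import *
vision.camera('wrist'); vision.camera('wrist')
o,c=snap('wrist','w1.png'); print(o['eef_pos'],o['dq'].round(3),c['hand_eye'].round(3))
W=cloud(c,pose(o)@c['hand_eye']); Z=W[...,2]
for lo,hi in((0.125,0.15),):
    k,L,S,C=cv2.connectedComponentsWithStats(((Z>lo)&(Z<hi)).astype(np.uint8))
    for i in range(1,k):
        if S[i,4]>30: q=W[L==i]; print(S[i],q.mean(0).round(4),q.min(0).round(3),q.max(0).round(3))
E
```

```text
[0.48720448 0.01640634 0.24999054] [-0.097 -0.026  0.04  -0.052  0.016 -0.128] [[-0.    -0.96  -0.282  0.072]
 [ 1.    -0.001  0.001  0.   ]
 [-0.001 -0.282  0.96  -0.124]
 [ 0.     0.     0.     1.   ]]
[169 144  31  24 655] [0.5333 0.0959 0.1401] [0.525 0.09  0.125] [0.54  0.105 0.146]
[434 163  27  23 461] [ 0.4941 -0.0759  0.1371] [ 0.487 -0.084  0.125] [ 0.5   -0.07   0.141]
```

View pics/w1.png

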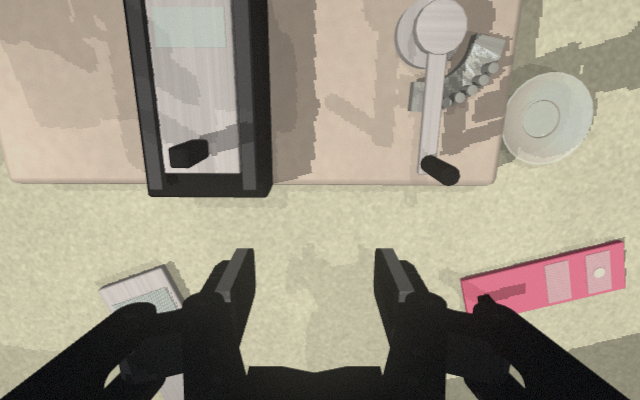

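The wrist view shows the post at (185,153), the knob at (440,168), the pivot cap at (440,25) and the pins from about (448,103) to (493,67).

Run:
```python
from h import *
c=dict(np.load('pics/w1.npz')); o=dict(eef_pos=c['o'],eef_rot=c['r'],wrist_force=np.zeros(3))
W=cloud(c,pose(o)@c['hand_eye']); Z=W[...,2]; col=c['color'].astype(int)
v,u=np.mgrid[:400,:640]
for n,m in (('post',(abs(u-185)<25)&(abs(v-153)<20)&(Z>.138)),('knob',(abs(u-440)<30)&(abs(v-168)<25)&(Z>.133)),
  ('cap',(abs(u-440)<32)&(abs(v-25)<32)&(Z>.09)),('arm',(abs(u-430)<15)&(v>65)&(v<160)&(Z>.08)&(Z<.096)),
  ('walls',(u<275)&(v>20)&(v<140)&(Z>.09)&(Z<.108)&(col.sum(2)<220))):
    P=W[m]; r=cv2.minAreaRect(P[:,:2].astype(np.float32)*1000); print(n,m.sum(),np.median(Z[m]).round(4),P.mean(0).round(4),np.round(r[0],1),np.round(r[1],1),round(r[2],1))
# pins
reg=(u>405)&(u<512)&(v>30)&(v<120)
print('hist',np.histogram(Z[reg],bins=np.arange(.045,.1,.004)))
cv2.imwrite('pics/z2.png',cv2.resize(c['color'][20:130,400:520,::-1],(600,550),interpolation=2))
for p in [(449,103),(461,98),(474,88),(486,79),(493,67)]: print(p,W[p[1],p[0]].round(4))
```

```text
post 495 0.1433 [0.5331 0.0971 0.1429] [533.   97.9] [14.3 13.7] 81.4
knob 374 0.1395 [ 0.4936 -0.0765  0.139 ] [493.2 -77. ] [13.  13.1] 8.2
cap 2242 0.0917 [ 0.5911 -0.0927  0.0917] [591.3 -92.8] [37.1 37.2] 30.7
arm 1770 0.0896 [ 0.5322 -0.0827  0.0894] [530.  -83.6] [14.9 71.3] 81.2
walls 3285 0.0982 [0.5822 0.0887 0.0964] [580.1  90.3] [98.4 84.7] 81.4
hist (array([  91, 3415,  115,  159, 2497,   79,   85,  327,  177,   61,  369,
       1839,   30]), array([0.045, 0.049, 0.053, 0.057, 0.061, 0.065, 0.069, 0.073, 0.077,
       0.081, 0.085, 0.089, 0.093, 0.097]))
(449, 103) [ 0.5357 -0.101   0.0771]
(461, 98) [ 0.5381 -0.1108  0.0765]
(474, 88) [ 0.5444 -0.1207  0.0781]
(486, 79) [ 0.5497 -0.1305  0.0773]
(493, 67) [ 0.5579 -0.1366  0.0763]
```

View pics/z2.png

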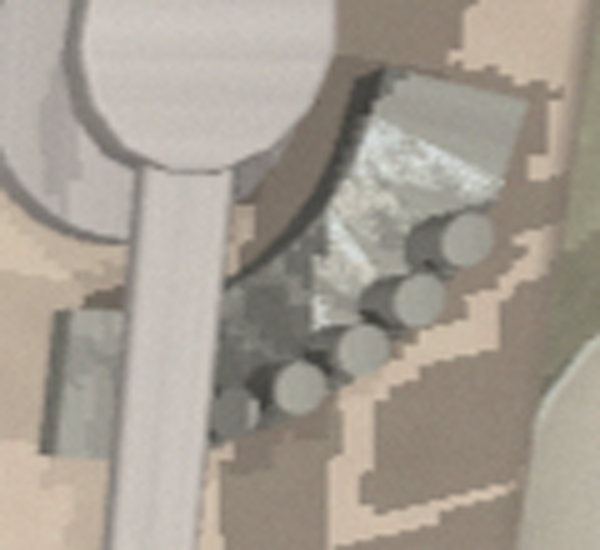

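Run:
```python
from h import *
shift(readout.get_obs(),[.533,.0975,.20],-8.8)
```

```text
shift [ 33.7 -89.6  49.8] yaw -8.62 rz 0.0031 F [-0.48 -0.33 -0.23]
```

Emit:
play_rows:
  xyz:
    - [8,-22,0]
    - [17,-45,0]
    - [26,-67,10]
    - [34,-90,20]
    - [34,-90,35]
    - [34,-90,50]
    - [34,-90,50]
    - [34,-90,50]
    - [34,-90,50]
    - [34,-90,50]
  rot:
    - [0,0,0]
    - [0,0,0]
    - [0,0,0]
    - [0,0,0]
    - [0,0,0]
    - [0,0,0]
    - [0,0,0]
    - [0,0,0]
    - [0,0,0]
    - [0,0,0]
  grip: [0.6,0.6,0.6,0.6,0.6,0.6,0.6,0.6,0.6,0.6]

```text
time_s: 2.75
eef_pos: [0.5339, 0.0946, 0.2009]
eef_rot: [0.0, 0.997, -0.078, 0.001]
wrist_force: [0.5, 0.1, -0.1]
opening: 0.603
grasp_force: 0.0
```

Run:
```python
from h import *
shift(readout.get_obs(),[.533,.0975,.126],-8.8)
```

```text
shift [-1.5 -2.7 74.9] yaw -8.95 rz -0.0027 F [ 0.46  0.11 -0.12]
```

Emit:
play_rows:
  xyz:
    - [-1,-3,20]
    - [-1,-3,40]
    - [-1,-3,60]
    - [-1,-3,73]
    - [-1,-3,73]
    - [-1,-3,73]
    - [-1,-3,73]
    - [-1,-3,73]
    - [-1,-3,73]
    - [-1,-3,73]
  rot:
    - [0,0,0]
    - [0,0,0]
    - [0,0,0]
    - [0,0,0]
    - [0,0,0]
    - [0,0,0]
    - [0,0,0]
    - [0,0,0]
    - [0,0,0]
    - [0,0,0]
  grip: [0.6,0.6,0.6,0.6,0.6,0.4,0.25,0.1,0,0]

```text
time_s: 4.0
eef_pos: [0.5338, 0.0978, 0.1283]
eef_rot: [-0.0, 0.997, -0.078, 0.001]
wrist_force: [-1.4, 0.2, 5.8]
opening: 0.151
grasp_force: 59.2
```

Emit:
play_rows:
  xyz:
    - [5,0,0]
    - [10,0,0]
    - [15,0,0]
    - [20,0,0]
    - [25,0,0]
    - [30,0,0]
    - [34,0,0]
    - [37,0,0]
    - [38,0,0]
    - [38,0,0]
  rot:
    - [0,0,0]
    - [0,0,0]
    - [0,0,0]
    - [0,0,0]
    - [0,0,0]
    - [0,0,0]
    - [0,0,0]
    - [0,0,0]
    - [0,0,0]
    - [0,0,0]
  grip: [0,0,0,0,0,0,0,0,0,0]

```text
time_s: 5.25
eef_pos: [0.5703, 0.0922, 0.1283]
eef_rot: [-0.0, 0.997, -0.078, -0.0]
wrist_force: [-5.6, 0.7, 10.0]
opening: 0.149
grasp_force: 59.9
```

Run:
```python
from h import *
o,c=snap('top','top2.png'); W=cloud(c)
a=cv2.imread('pics/top2.png')[90:220,220:320]; cv2.imwrite('pics/z3.png',cv2.resize(a,(460,598),interpolation=2))
print(o['wrist_force'])
```

```text
[-5.57132582  0.73997251 10.02022917]
```

View pics/z3.png

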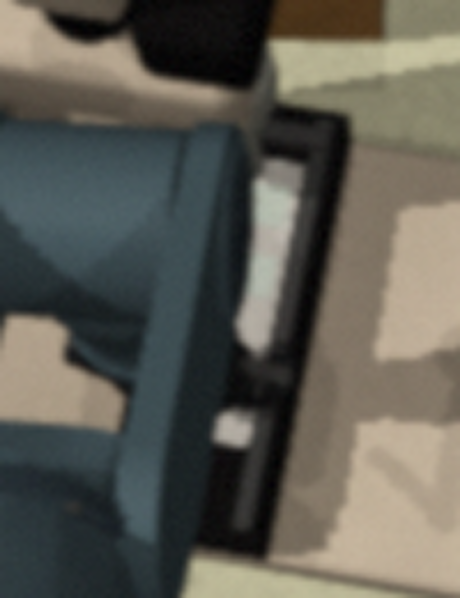

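The tray has slid forward with the post still held. Its far edge, at about y=160 in the crop, is roughly 8 mm short of the stop at y=145.

Emit:
play_rows:
  xyz:
    - [1,0,0]
    - [2,0,0]
    - [3,0,0]
    - [4,0,0]
    - [5,0,0]
    - [6,0,0]
    - [6,0,0]
    - [6,0,0]
    - [6,0,0]
    - [6,0,0]
  rot:
    - [0,0,0]
    - [0,0,0]
    - [0,0,0]
    - [0,0,0]
    - [0,0,0]
    - [0,0,0]
    - [0,0,0]
    - [0,0,0]
    - [0,0,0]
    - [0,0,0]
  grip: [0,0,0,0,0,0,0,0,0,0]

```text
time_s: 6.55
eef_pos: [0.5762, 0.0913, 0.1283]
eef_rot: [-0.0, 0.997, -0.078, -0.0]
wrist_force: [-5.9, 0.3, 9.9]
opening: 0.157
grasp_force: 59.9
```

Emit:
play_rows:
  xyz:
    - [1,0,0]
    - [2,0,0]
    - [3,0,0]
    - [4,0,0]
    - [5,0,0]
    - [6,0,0]
    - [6,0,0]
    - [6,0,0]
    - [6,0,0]
    - [6,0,0]
  rot:
    - [0,0,0]
    - [0,0,0]
    - [0,0,0]
    - [0,0,0]
    - [0,0,0]
    - [0,0,0]
    - [0,0,0]
    - [0,0,0]
    - [0,0,0]
    - [0,0,0]
  grip: [0,0,0,0,0,0,0,0,0,0]

```text
time_s: 7.8
eef_pos: [0.5807, 0.0907, 0.1282]
eef_rot: [-0.0, 0.997, -0.078, -0.002]
wrist_force: [-11.8, 0.7, 14.2]
opening: 0.154
grasp_force: 60.7
```

Emit:
play_rows:
  xyz:
    - [1,0,0]
    - [1,0,0]
    - [2,0,0]
    - [2,0,0]
    - [3,0,0]
    - [3,0,0]
    - [3,0,0]
    - [3,0,0]
    - [3,0,0]
    - [3,0,0]
  rot:
    - [0,0,0]
    - [0,0,0]
    - [0,0,0]
    - [0,0,0]
    - [0,0,0]
    - [0,0,0]
    - [0,0,0]
    - [0,0,0]
    - [0,0,0]
    - [0,0,0]
  grip: [0,0,0,0,0,0,0,0,0,0]

```text
time_s: 9.05
eef_pos: [0.5808, 0.0906, 0.1282]
eef_rot: [0.0, 0.997, -0.077, -0.005]
wrist_force: [-24.6, 1.8, 23.8]
opening: 0.153
grasp_force: 62.0
```

Emit:
play_rows:
  xyz:
    - [-1,0,0]
    - [-2,0,0]
    - [-2,0,0]
    - [-2,0,0]
    - [-2,0,0]
    - [-2,0,-2]
    - [-2,0,-15]
    - [-2,0,-40]
    - [-2,0,-65]
    - [-2,0,-70]
  rot:
    - [0,0,0]
    - [0,0,0]
    - [0,0,0]
    - [0,0,0]
    - [0,0,0]
    - [0,0,0]
    - [0,0,0]
    - [0,0,0]
    - [0,0,0]
    - [0,0,0]
  grip: [0,0,0.2,0.4,0.5,0.5,0.5,0.5,0.5,0.5]

```text
time_s: 10.3
eef_pos: [0.585, 0.0898, 0.2002]
eef_rot: [-0.0, 0.997, -0.078, 0.002]
wrist_force: [0.2, 0.5, 0.6]
opening: 0.498
grasp_force: 0.0
```

Run:
```python
from h import *
vision.camera('wrist')
o,c=snap('wrist','w2.png'); W=cloud(c,pose(o)@c['hand_eye']); Z=W[...,2]
m=(Z>.138)&(Z<.15)
k,L,S,C=cv2.connectedComponentsWithStats(m.astype(np.uint8))
for i in range(1,k):
    if S[i,4]>60: q=W[L==i]; print(S[i],q.mean(0).round(4))
print(o['eef_pos'])
shift(o,[.533,-.02,.20],-8.8)
d=np.hstack([cv2.imread('pics/w2.png')]); cv2.imwrite('pics/w2v.png',d)
```

```text
[   0    0   45   79 1529] [0.7003 0.2049 0.1441]
[296   0  32   7 143] [0.6959 0.0729 0.1429]
[302 226  25  27 634] [0.5809 0.0899 0.1432]
[598 320  24  21 373] [ 0.4938 -0.0765  0.1397]
[0.58458987 0.08987002 0.19950957]
shift [-33.9 116.6  -0.7] yaw -8.95 rz -0.0026 F [0.49 0.63 0.08]
```

View pics/w2.png

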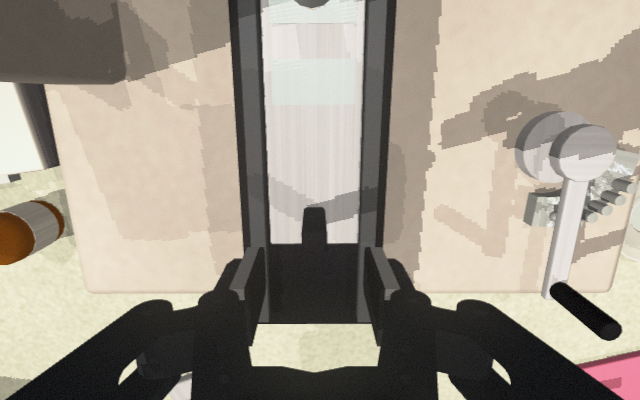

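The post stayed put, with its top at (0.581, 0.090) and nothing lifted. It is about 128 mm short of the objective, as expected with the tray home. Next is the knob.

Emit:
play_rows:
  xyz:
    - [-13,36,0]
    - [-26,72,0]
    - [-39,108,0]
    - [-52,144,0]
    - [-64,180,0]
    - [-64,180,0]
    - [-64,180,0]
    - [-64,180,0]
    - [-64,180,0]
    - [-64,180,0]
  rot:
    - [0,0,0]
    - [0,0,0]
    - [0,0,0]
    - [0,0,0]
    - [0,0,0]
    - [0,0,0]
    - [0,0,0]
    - [0,0,0]
    - [0,0,0]
    - [0,0,0]
  grip: [0.5,0.5,0.5,0.5,0.5,0.5,0.5,0.5,0.5,0.5]

```text
time_s: 11.65
eef_pos: [0.4925, -0.0775, 0.1972]
eef_rot: [-0.0, 0.997, -0.078, 0.0]
wrist_force: [-0.1, -0.1, 0.4]
opening: 0.504
grasp_force: 0.0
```

Run:
```python
from h import *
shift(readout.get_obs(),[.4935,-.0775,.123],-8.8)
```

```text
shift [ 1.  -0.1 74.2] yaw -8.89 rz -0.0016 F [-0.09 -0.06  0.37]
```

Emit:
play_rows:
  xyz:
    - [1,1,20]
    - [1,1,40]
    - [1,1,60]
    - [1,1,73]
    - [1,1,73]
    - [1,1,73]
    - [1,1,73]
    - [1,1,73]
    - [1,1,73]
    - [1,1,73]
  rot:
    - [0,0,0]
    - [0,0,0]
    - [0,0,0]
    - [0,0,0]
    - [0,0,0]
    - [0,0,0]
    - [0,0,0]
    - [0,0,0]
    - [0,0,0]
    - [0,0,0]
  grip: [0.5,0.5,0.5,0.5,0.5,0.35,0.2,0.1,0,0]

```text
time_s: 12.9
eef_pos: [0.4938, -0.0787, 0.1253]
eef_rot: [-0.0, 0.997, -0.078, 0.001]
wrist_force: [-0.8, 5.0, 6.2]
opening: 0.147
grasp_force: 58.4
```

Run:
```python
from h import *
shift(readout.get_obs(),[.4935,-.0775,.123],-8.8)
# arc plan in tool axes: forward (pivot) = +x, swing = +y
for t in (.1,.2,.3,.4,.5,.6,.65,.7,.75,.8): print(t,np.round([100*(1-np.cos(t)),100*np.sin(t)],1))
```

```text
shift [-0.5 -1.1  2.3] yaw -8.94 rz -0.0025 F [-0.84  4.98  6.2 ]
0.1 [ 0.5 10. ]
0.2 [ 2.  19.9]
0.3 [ 4.5 29.6]
0.4 [ 7.9 38.9]
0.5 [12.2 47.9]
0.6 [17.5 56.5]
0.65 [20.4 60.5]
0.7 [23.5 64.4]
0.75 [26.8 68.2]
0.8 [30.3 71.7]
```

Emit:
play_rows:
  xyz:
    - [0.1,4,0]
    - [0.5,9,0]
    - [1,13.5,0]
    - [2,19,0]
    - [3,23,0]
    - [4.5,28.5,0]
    - [6,33,0]
    - [7.5,37,0]
    - [7.9,38,0]
    - [7.9,38,0]
  rot:
    - [0,0,-0.05]
    - [0,0,-0.1]
    - [0,0,-0.15]
    - [0,0,-0.2]
    - [0,0,-0.25]
    - [0,0,-0.3]
    - [0,0,-0.35]
    - [0,0,-0.39]
    - [0,0,-0.4]
    - [0,0,-0.4]
  grip: [0,0,0,0,0,0,0,0,0,0]

```text
time_s: 14.15
eef_pos: [0.4961, -0.1172, 0.1253]
eef_rot: [-0.0, 0.993, 0.122, 0.001]
wrist_force: [2.4, 5.5, 4.4]
opening: 0.142
grasp_force: 58.7
```

```bash
cat > lev.py <<'E'
from h import *
o=readout.get_obs(); T=pose(o); F=T[:3,:3].T@o['wrist_force']
a=np.radians(-8.9); d=o['eef_pos'][:2]-np.array([.5921,-.0928]); x=d@[np.cos(a),np.sin(a)]; y=d@[-np.sin(a),np.cos(a)]
th=np.arctan2(-y,-x); print('r',np.hypot(x,y).round(4),'theta',th.round(3),'tool turn',(np.arctan2(T[1,0],T[0,0])-a).round(3),'F tool',F.round(2),'grip',o['grasp_force'].round(1))
E
python3 lev.py
```

```text
Traceback (most recent call last):
  File "lev.py", line 4, in <module>
    th=np.arctan2(-y,-x); print('r',np.hypot(x,y).round(4),'theta',th.round(3),'tool turn',(np.arctan2(T[1,0],T[0,0])-a).round(3),'F tool',F.round(2),'grip',o['grasp_force'].round(1))
                                                                                                                                                             ^^^^^^^^^^^^^^^^^^^^^^
AttributeError: 'float' object has no attribute 'round'
```

Emit:
play_rows:
  xyz:
    - [0.1,2,0]
    - [0.1,4,0]
    - [0.2,6,0]
    - [0.2,6,0]
    - [0.2,6,0]
    - [0.2,6,0]
    - [0.2,6,0]
    - [0.2,6,0]
    - [0.2,6,0]
    - [0.2,6,0]
  rot:
    - [0,0,-0.02]
    - [0,0,-0.04]
    - [0,0,-0.06]
    - [0,0,-0.06]
    - [0,0,-0.06]
    - [0,0,-0.06]
    - [0,0,-0.06]
    - [0,0,-0.06]
    - [0,0,-0.06]
    - [0,0,-0.06]
  grip: [0,0,0,0,0,0,0,0,0,0]

```text
time_s: 15.4
eef_pos: [0.4979, -0.1234, 0.1254]
eef_rot: [0.0, 0.988, 0.151, 0.002]
wrist_force: [3.6, 4.2, 3.8]
opening: 0.142
grasp_force: 58.6
```

```bash
sed -i "s/o\['grasp_force'\].round(1)/o['grasp_force']/" lev.py; python3 lev.py
```

```text
r 0.099 theta 0.47 tool turn 0.459 F tool [ 4.71 -2.92 -3.78] grip 58.59287202358246
```

Emit:
play_rows:
  xyz:
    - [0.5,2,0]
    - [1,4,0]
    - [1,4,0]
    - [1,4,0]
    - [1,4,0]
    - [1,4,0]
    - [1,4,0]
    - [1,4,0]
    - [1,4,0]
    - [1,4,0]
  rot:
    - [0,0,-0.02]
    - [0,0,-0.04]
    - [0,0,-0.04]
    - [0,0,-0.04]
    - [0,0,-0.04]
    - [0,0,-0.04]
    - [0,0,-0.04]
    - [0,0,-0.04]
    - [0,0,-0.04]
    - [0,0,-0.04]
  grip: [0,0,0,0,0,0,0,0,0,0]

```text
time_s: 16.65
eef_pos: [0.4993, -0.127, 0.1253]
eef_rot: [0.0, 0.985, 0.171, 0.001]
wrist_force: [0.1, 3.9, 6.8]
opening: 0.147
grasp_force: 58.9
```

```bash
python3 lev.py
```

```text
r 0.0989 theta 0.509 tool turn 0.499 F tool [ 1.45 -3.6  -6.78] grip 58.93128991127014
```

Emit:
play_rows:
  xyz:
    - [0.2,2,0]
    - [0.3,4,0]
    - [0.3,4,0]
    - [0.3,4,0]
    - [0.3,4,0]
    - [0.3,4,0]
    - [0.3,4,0]
    - [0.3,4,0]
    - [0.3,4,0]
    - [0.3,4,0]
  rot:
    - [0,0,-0.02]
    - [0,0,-0.04]
    - [0,0,-0.04]
    - [0,0,-0.04]
    - [0,0,-0.04]
    - [0,0,-0.04]
    - [0,0,-0.04]
    - [0,0,-0.04]
    - [0,0,-0.04]
    - [0,0,-0.04]
  grip: [0,0,0,0,0,0,0,0,0,0]

```text
time_s: 17.9
eef_pos: [0.5007, -0.1306, 0.1253]
eef_rot: [-0.0, 0.982, 0.191, 0.0]
wrist_force: [-3.1, 3.7, 7.8]
opening: 0.143
grasp_force: 59.1
```

```bash
python3 lev.py
```

```text
r 0.0989 theta 0.547 tool turn 0.539 F tool [-1.44 -4.61 -7.82] grip 59.074185490608215
```

Emit:
play_rows:
  xyz:
    - [0.2,2,0]
    - [0.3,4,0]
    - [0.3,4,0]
    - [0.3,4,0]
    - [0.3,4,0]
    - [0.3,4,0]
    - [0.3,4,0]
    - [0.3,4,0]
    - [0.3,4,0]
    - [0.3,4,0]
  rot:
    - [0,0,-0.02]
    - [0,0,-0.04]
    - [0,0,-0.04]
    - [0,0,-0.04]
    - [0,0,-0.04]
    - [0,0,-0.04]
    - [0,0,-0.04]
    - [0,0,-0.04]
    - [0,0,-0.04]
    - [0,0,-0.04]
  grip: [0,0,0,0,0,0,0,0,0,0]

```text
time_s: 19.15
eef_pos: [0.502, -0.1335, 0.1253]
eef_rot: [-0.001, 0.978, 0.21, -0.0]
wrist_force: [-4.0, 7.3, 9.3]
opening: 0.142
grasp_force: 59.4
```

```bash
python3 lev.py
```

```text
r 0.0989 theta 0.579 tool turn 0.579 F tool [-0.68 -8.31 -9.33] grip 59.35586392879486
```

Emit:
play_rows:
  xyz:
    - [0.2,2,0]
    - [0.3,4,0]
    - [0.3,4,0]
    - [0.3,4,0]
    - [0.3,4,0]
    - [0.3,4,0]
    - [0.3,4,0]
    - [0.3,4,0]
    - [0.3,4,0]
    - [0.3,4,0]
  rot:
    - [0,0,-0.02]
    - [0,0,-0.04]
    - [0,0,-0.04]
    - [0,0,-0.04]
    - [0,0,-0.04]
    - [0,0,-0.04]
    - [0,0,-0.04]
    - [0,0,-0.04]
    - [0,0,-0.04]
    - [0,0,-0.04]
  grip: [0,0,0,0,0,0,0,0,0,0]

```text
time_s: 20.4
eef_pos: [0.504, -0.1375, 0.1253]
eef_rot: [-0.0, 0.973, 0.23, -0.0]
wrist_force: [-2.2, 4.6, 9.9]
opening: 0.144
grasp_force: 59.3
```

```bash
python3 lev.py
```

```text
r 0.0988 theta 0.624 tool turn 0.619 F tool [ 0.1  -5.13 -9.87] grip 59.25162971019745
```

Emit:
play_rows:
  xyz:
    - [0.2,1,0]
    - [0.3,3,0]
    - [0.3,3,0]
    - [0.3,3,0]
    - [0.3,3,0]
    - [0.3,3,0]
    - [0.3,3,0]
    - [0.3,3,0]
    - [0.3,3,0]
    - [0.3,3,0]
  rot:
    - [0,0,-0.02]
    - [0,0,-0.03]
    - [0,0,-0.03]
    - [0,0,-0.03]
    - [0,0,-0.03]
    - [0,0,-0.03]
    - [0,0,-0.03]
    - [0,0,-0.03]
    - [0,0,-0.03]
    - [0,0,-0.03]
  grip: [0,0,0,0,0,0,0,0,0,0]

```text
time_s: 21.65
eef_pos: [0.5055, -0.1403, 0.1253]
eef_rot: [-0.0, 0.97, 0.245, -0.0]
wrist_force: [-3.1, 3.3, 8.5]
opening: 0.144
grasp_force: 59.2
```

```bash
python3 lev.py
```

```text
r 0.0987 theta 0.657 tool turn 0.649 F tool [-1.13 -4.37 -8.51] grip 59.23087656497955
```

Emit:
play_rows:
  xyz:
    - [0.2,1,0]
    - [0.3,3,0]
    - [0.3,3,0]
    - [0.3,3,0]
    - [0.3,3,0]
    - [0.3,3,0]
    - [0.3,3,0]
    - [0.3,3,0]
    - [0.3,3,0]
    - [0.3,3,0]
  rot:
    - [0,0,-0.02]
    - [0,0,-0.03]
    - [0,0,-0.03]
    - [0,0,-0.03]
    - [0,0,-0.03]
    - [0,0,-0.03]
    - [0,0,-0.03]
    - [0,0,-0.03]
    - [0,0,-0.03]
    - [0,0,-0.03]
  grip: [0,0,0,0,0,0,0,0,0,0]

```text
time_s: 22.9
eef_pos: [0.5073, -0.1433, 0.1253]
eef_rot: [0.0, 0.966, 0.259, -0.0]
wrist_force: [-4.2, 1.9, 8.6]
opening: 0.143
grasp_force: 59.1
```

```bash
python3 lev.py
```

```text
r 0.0987 theta 0.692 tool turn 0.68 F tool [-2.71 -3.73 -8.64] grip 59.10725712776184
```

Emit:
play_rows:
  xyz:
    - [0.2,2,0]
    - [0.3,4,0]
    - [0.4,6,0]
    - [0.5,7,0]
    - [0.5,7,0]
    - [0.5,7,0]
    - [0.5,7,0]
    - [0.5,7,0]
    - [0.5,7,0]
    - [0.5,7,0]
  rot:
    - [0,0,-0.02]
    - [0,0,-0.04]
    - [0,0,-0.06]
    - [0,0,-0.07]
    - [0,0,-0.07]
    - [0,0,-0.07]
    - [0,0,-0.07]
    - [0,0,-0.07]
    - [0,0,-0.07]
    - [0,0,-0.07]
  grip: [0,0,0,0,0,0,0,0,0,0]

```text
time_s: 24.15
eef_pos: [0.5107, -0.1486, 0.1252]
eef_rot: [-0.0, 0.956, 0.293, -0.001]
wrist_force: [-5.5, 3.7, 10.8]
opening: 0.144
grasp_force: 59.5
```

```bash
python3 lev.py
python3 - <<'E'
from h import *
o,c=snap('wrist','w3.png'); W=cloud(c,pose(o)@c['hand_eye'])
o,t=snap('top','top3.png')
a=cv2.imread('pics/top3.png')[90:230,220:400]
cv2.imwrite('pics/z4.png',np.vstack([cv2.resize(cv2.imread('pics/w3.png'),(480,300)),cv2.resize(a,(480,300))]))
E
```

```text
r 0.0987 theta 0.756 tool turn 0.749 F tool [ -2.53  -6.17 -10.79] grip 59.451722502708435
```

View pics/z4.png

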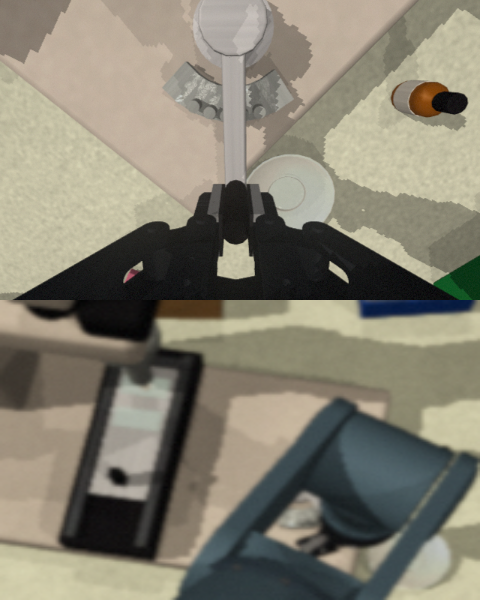

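The wrist view shows the held arm between the pins, with two still ahead of it at about (250,112) and (262,106) and the passed ones to its left. The tray is still home. The angle and force readings agree with the third click, so I'm handing in.

```bash
python3 -c "
from h import *
print(ctrl.hand_in())"; python3 lev.py
```

```text
the job is handed in; nothing more can be done
None
the job is handed in; nothing more can be done
```

I pushed the tray home against the end stop, then swung the lever out to the third click, short of the fourth pin, and handed in still gripping it there; no verdict came back.

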